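Feed four portions of focaccia with a ratchet guide

ROBOT

A 6-joint arm with a two-finger parallel gripper is mounted at the origin on a cart in front of the work surface, level with it; the furniture and walls round the work are solid. World frame = base frame: x ahead of the robot, y to its left, z up, the work surface at z = 0. Lengths are in mm, angles in rad, forces in N, time in s.
With the tool pointing down it reaches from about 400 to 925 mm from the base axis. Payload 12.5 kg.
Tool frame: the origin (TCP) lies between the finger pads; the fingertips stand 11 mm ahead of it and the grasp point (between the pads) lies 8 mm behind it (env.tip_extent is the distance from the TCP to the fingertips, in mm); x points along the fingers, z is the direction in which the jaws open and shut, and the axes are right-handed (so a half turn about x gives the same grasp; the last joint's range is limited). The gripper opens to 95 mm and grips with 3 to 60 N. Pads are 20 mm wide; open, the fingers measure 119 mm over their backs; the gripper's body (75 mm by 180 mm) begins 59 mm behind the grasp point.
Start: joints at [-1.296, 0.491, 1.559, -0, 1.092, -0.106], TCP at [232.313, -580.238, 225.661] pointing down, gripper open.
Joint ranges: [-3.1, 3.1], [-0.84, 2.19], [0.05, 2.79], [-1.13, 4.28], [0.06, 2.93], [-2.69, 2.69]. Speed limits (rad/s): [2.22, 2.22, 2.79, 3.14, 3.14, 3.14].

INTERFACE

Orientations are given as [roll, pitch, yaw] about the fixed x, y, z axes, in that order (R = Rz(yaw) Ry(pitch) Rx(roll)).
In Python, from cell import status, imaging, env gives the robot as it stands. The module is installed in compiled form; this text tells all that it offers.
- The arm moves only by the tool apply_moves, never from a script. Its argument "increments" is a list of rows, each a list of 5 numbers: the closure, from 0 (fully open) to 1 (shut), then the shift along the tool's x, y, z in mm, then the turn about the tool's x in degrees. A call has 1 to 10 rows; each row shifts and turns the commanded pose from where the row before left it, along the tool's axes as they then stand; what a row does not reach is not made up. A row lasts 1/10 s, in which the tool goes at most 50 mm and 8.59 degrees, less where a joint would pass 70% of its speed; a pose out of reach is approached as far as the arm can. A call with a gripper value outside its range is refused whole. The fingers move at their own pace and stop on an object; the grip force is fixed at half the most. Time passes only in rows, so rows that do not move let the fingers close. It gives the time, the measured TCP pose, the force and the opening at its end, in the units of the state.
- status.state(): the state, without advancing time (a new reading comes with each control period).
- imaging.read_camera(name): name is "scene" or "top" or "wrist"; returns a dict with "pixels" (400x640x3 uint8, red, green, blue), "fovy" (degrees; the focal length in pixels is half the picture's height over the tangent of half this angle, whatever the lens; pixels are square), "cx", "cy" (the principal point, pixels), "distortion" ([k1, k2, p1, p2, k3] as OpenCV has them; the pictures are not rectified), "R" (3x3) and "t" (3): a world point X has camera coordinates R X + t. Camera axes: x right, y down, z forward; pixel columns grow to the right and rows downward; lengths in mm; the calibration is good to about 2 mm. A picture is of the moment at which its call begins. There is no depth.
- env.job_done(): hands the job in, once; it reports no verdict.
The state is a dict: "t": time; "joints": joint angles; "qvel": joint speeds; "tau": joint torques, N m; "eef_pos": TCP position; "tcp_rot": TCP orientation; "ft_force": force on the tool from outside, world axes, zero at the start; "moment": the same for the moment, N m; "opening": opening from 0.0 (shut) to 1.0 (fully open).
Only numpy, scipy, OpenCV 4.12 (cv2) and the standard library are available. Lean on these libraries where they do the work, as an engineer would, in place of code of your own. Each camera call takes 0.05 s, during which the arm holds its last target. There are 200 camera calls.

TASK

Get the cut piece of focaccia ready for slicing: first slide the pusher plate of the wooden portioning guide fully back to its stop, then lay the focaccia flat and lengthwise in the guide's channel, close in front of the plate, and let go of it. Then pump the guide's hand lever exactly four full strokes, all the way down and all the way back up each time, so that the ratchet feeds the bread four portions forward. Leave the bread lying straight in the channel against the plate, and the jars and the hand stamp where they stand.

Things in the scene. Friction and masses are not known exactly. Their poses are not given: they have to be found in the camera images.
- guide: the portioning guide, fixed: light wooden base board 345 x 96 x 20 mm (x -160 to +185 mm), bread channel on its +x half; on its -x half a steel ratchet stand (two cheeks, x -135 to -55 mm, y to +-20 mm, 112 mm high). Origin on the worktop, mid-width, right below the front face of the pusher plate when that is fully back; z up, x = feed direction
- channel (a point): middle of the channel floor, 20 mm above the worktop, 65 mm along the guide's x from its origin, axes as the guide. The channel is 80 mm wide between side rails 7 mm wide and only 10 mm high (tops 30 mm above the worktop); they run from guide x = 0 to the open end at x = 185 mm with a knife gap at x = 124 mm
- pusher (a joint): how far the pusher plate stands forward along the guide's +x, in m: 0 = fully back at its stop, at most 0.09; starts some way forward. It stays where left (friction about 4 N); while the lever is fully up it can be pushed back on its front face. A full lever stroke feeds it one portion, 15 mm: from fully back to 0.015, 0.030, 0.045, 0.060
- plate_face (a point): centre of the pusher plate's front (+x) face, 45 mm above the worktop; the steel plate is 70 mm wide (guide y), 46 mm high (22 to 68 mm above the worktop), 8 mm thick; a toothed rod runs from its back through the ratchet stand
- lever (a joint): hand lever angle in rad: 0 = fully up (rest; a spring returns it), 0.5 = fully down on its stop. Hinge axis along the guide's y at guide x = -98 mm, 104 mm above the worktop. Pressing the pad down takes about 4 to 8 N. The ratchet takes the next tooth only if the lever went right to the bottom and then came back fully up
- lever_pad (a point): centre of the top of the lever's black pad, 46 mm long (away from the hinge), 34 mm wide, 83 mm from the hinge, at the rear (-x) end of the guide. Lever up: it slopes up 25 degrees to the rear, about 143 mm above the worktop; fully down: nearly level, about 39 mm lower and 10 mm further to the rear
- bread: cut piece of focaccia, firm, 62 to 64 mm wide (its x), 118 mm long (its y), up to 49 mm high with an uneven top, 0.1 kg; origin in the middle of its underside, z up. It lies on the board; either end may lead in the channel. Its width can be gripped
- board: wooden chopping board, fixed, 200 x 300 mm (x, y), 22 mm thick; origin in the middle of its underside
- jam: jam jar, 62 mm across, 86 mm high, bystander; origin under its centre
- honey: honey jar, 65 mm across, 100 mm high, bystander; origin under its centre
- stamp: wooden hand stamp, 30 x 38 x 82 mm, bystander; origin under its centre
Mind the look-alikes: they are no part of the job. Leave any yellow look-alike of the bread alone.

How it is judged (in metres and radians):
On the way, in this order (a step that is already met when the one before it is completed fails the run):
1. the pusher plate is slid fully back (within 4 mm of its stop) (value of joint pusher below 0.004 m), for 0.1 s.
2. the bread lies flat and lengthwise in the channel, at most about 40 mm in front of the plate, let go (y of bread in the frame of guide between -0.013 and 0.013 m and z of bread in the frame of guide between 0.014 and 0.027 m and angle between bread's own z axis and vertical below 0.12 rad and angle between the y axis of bread and the x axis of guide, either way round below 0.17 rad and x of bread in the frame of guide between 0.05 and 0.102 m and value of joint pusher below 0.006 m and contact force between the fingers and bread below 0.05 N), for 0.2 s.
3. the first stroke: lever all the way down, plate fed 1 portion of 15 mm (value of joint lever above 0.44 rad and value of joint pusher between 0.011 and 0.02 m).
4. the lever is back up after the first stroke (value of joint lever below 0.08 rad), for 0.05 s.
5. the second stroke: lever all the way down, plate fed 2 portions of 15 mm (value of joint lever above 0.44 rad and value of joint pusher between 0.026 and 0.035 m).
6. the lever is back up after the second stroke (value of joint lever below 0.08 rad), for 0.05 s.
7. the third stroke: lever all the way down, plate fed 3 portions of 15 mm (value of joint lever above 0.44 rad and value of joint pusher between 0.041 and 0.05 m).
8. the lever is back up after the third stroke (value of joint lever below 0.08 rad), for 0.05 s.
9. the fourth stroke: lever all the way down, plate fed 4 portions of 15 mm (value of joint lever above 0.44 rad and value of joint pusher between 0.056 and 0.065 m).
10. the lever is back up after the fourth stroke (value of joint lever below 0.08 rad), for 0.05 s.
At the end, for the whole second after the job is handed in: The plate has been fed exactly four portions (56 to 65 mm from fully back), the lever is up, and the bread lies at rest flat in the channel against the plate (its centre 107 to 131 mm along the guide), within 13 mm of the channel's middle line and within 0.17 rad of straight (y of bread in the frame of guide between -0.013 and 0.013 m and z of bread in the frame of guide between 0.014 and 0.027 m and angle between bread's own z axis and vertical below 0.12 rad and angle between the y axis of bread and the x axis of guide, either way round below 0.17 rad and value of joint pusher between 0.056 and 0.065 m and value of joint lever below 0.08 rad and x of bread in the frame of guide between 0.107 and 0.131 m and linear speed of bread below 0.02 m/s); the robot touches nothing.
It fails at once if a fifth portion is fed (plate past 69 mm) (value of joint pusher above 0.069 m).
It fails at once if the jam jar is shoved away (30 mm) or knocked over (distance of jam from where it was at the start of the episode above 0.03 m or angle between jam's own z axis and vertical above 0.5 rad).
It fails at once if the honey jar is shoved away (30 mm) or knocked over (distance of honey from where it was at the start of the episode above 0.03 m or angle between honey's own z axis and vertical above 0.5 rad).
It fails at once if the hand stamp is shoved away (30 mm) or knocked over (distance of stamp from where it was at the start of the episode above 0.03 m or angle between stamp's own z axis and vertical above 0.5 rad).
It also fails if it takes over 70 s, if anything falls off the work surface, if the arm or the gripper's body presses on something with over 40 N, if the wrist force passes 120 N, or if a joint passes its speed limit or range.

## Working session

There is one attempt and no reset: what is moved stays moved. The work goes in short steps, Python scripts to look and compute and a tool call to move; the robot and the scene stay as the last step left them, time stands still between calls to the robot, and variables do not carry over. Pictures are saved under pics/ and viewed, about 8 in all and at most 12, crops included, and the job is handed in when it is done.

Besides the shell and the picture viewer there is one more tool, called after "Request:" as name([rows], argument=value, ...), one row to a line, values as JSON. apply_moves: Moves the arm, as the interface text tells. Its arguments: {"type":"object","properties":{"increments":{"type":"array"}},"required":["increments"]}

```bash
mkdir -p pics
cat > h.py <<'E'
import numpy as np, cv2
from cell import status, imaging, env
def snap(n,f):
    d=imaging.read_camera(n); cv2.imwrite(f'pics/{f}.png',d['pixels'][:,:,::-1])
    np.savez(f'pics/{f}.npz',**{k:np.array(v) for k,v in d.items() if k!='pixels'}); return d
def ld(f): return np.load(f'pics/{f}.npz')
def K(d):
    f=200/np.tan(np.radians(float(d['fovy']))/2); return np.array([[f,0,float(d['cx'])],[0,f,float(d['cy'])],[0,0,1]])
def unp(d,uv,z):
    p=cv2.undistortPoints(np.array(uv,float).reshape(-1,1,2),K(d),np.array(d['distortion'],float)).reshape(-1,2)
    R=np.array(d['R'],float);t=np.array(d['t'],float).ravel()
    c=-R.T@t; r=np.c_[p,np.ones(len(p))]@R
    return c+r*((z-c[2])/r[:,2])[:,None]
def proj(d,X):
    return cv2.projectPoints(np.array(X,float).reshape(-1,1,3),cv2.Rodrigues(np.array(d['R'],float))[0],np.array(d['t'],float),K(d),np.array(d['distortion'],float))[0].reshape(-1,2)
E
python3 - <<'E'
from h import *
a=snap('top','top0'); b=snap('scene','sc0')
im=np.vstack([a['pixels'],b['pixels']])[:,:,::-1]
cv2.imwrite('pics/top0x.png',cv2.resize(a['pixels'][:,:,::-1],(800,500)))
cv2.imwrite('pics/sc0x.png',cv2.resize(b['pixels'][:,:,::-1],(800,500)))
print(status.state())
for n,d in (('t',a),('s',b)): print(n,d['fovy'],d['distortion'],-np.array(d['R']).T@np.array(d['t']))
E
```

```text
{'t': 0.1, 'joints': array([-1.29560091e+00,  4.91473732e-01,  1.55939022e+00, -2.65435360e-05,
        1.09169540e+00, -1.05599821e-01]), 'qvel': array([-0.00048433, -0.00209262, -0.00126581,  0.00019556, -0.00131014,
       -0.00020923]), 'tau': array([ 2.15694767e-03, -6.13626409e+01, -2.58605844e+01,  6.94001396e-02,
        4.70396876e-02, -5.15996419e-05]), 'eef_pos': array([ 232.24625547, -580.02636162,  225.13546229]), 'tcp_rot': array([3.06034234, 1.56982935, 1.87035349]), 'ft_force': array([ 0.52145219, -0.10188605, -0.04654085]), 'moment': array([ 0.03147249,  0.01272746, -0.0198507 ]), 'opening': 0.9977098613595309}
t 45.182294829158245 [0.00693688 0.         0.         0.         0.        ] [ 270.38628639 -181.02889258 1778.0176757 ]
s 49.32315971642587 [-0.06199073  0.          0.          0.          0.        ] [-457.81402368  352.58947946 1122.82289971]
```

View pics/top0x.png

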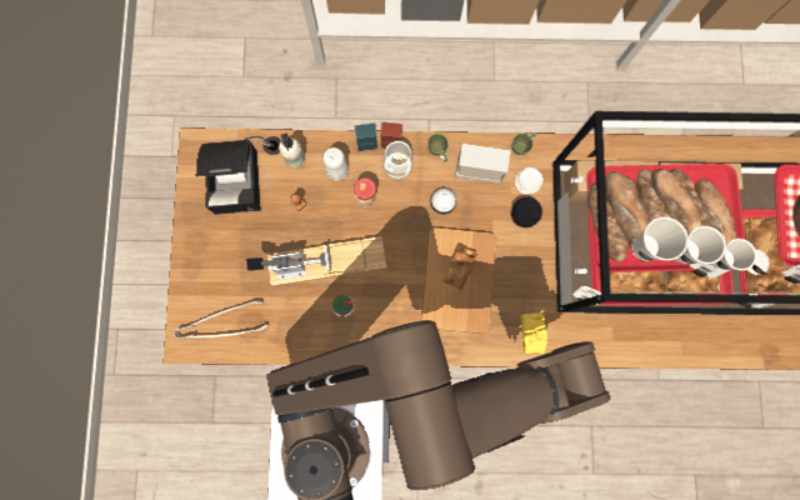

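View pics/sc0x.png

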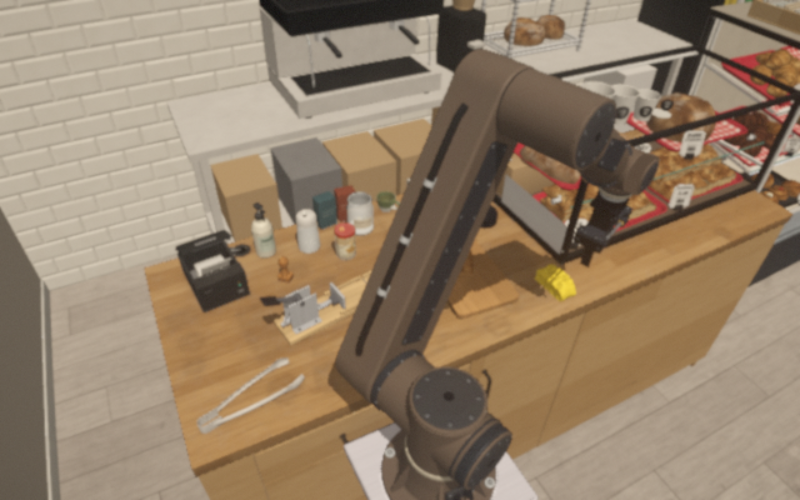

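The top view shows the guide at about (320,262), the board at (460,280) with a brown bread on it at (460,265), and the yellow look-alike off the board at (535,332). The small stamp is at (298,200), a red-lid jar at (365,188) and a green-lid jar at (343,305). I'll enlarge this to confirm.

Run:
```python
from h import *
im=cv2.imread('pics/top0.png')[140:275,190:400]
im=cv2.resize(im,None,fx=3.8,fy=3.8,interpolation=cv2.INTER_CUBIC)
im=np.clip(im.astype(float)*1.2,0,255).astype(np.uint8)
cv2.imwrite('pics/c1.png',im); print(im.shape)
```

```text
(513, 798, 3)
```

View pics/c1.png

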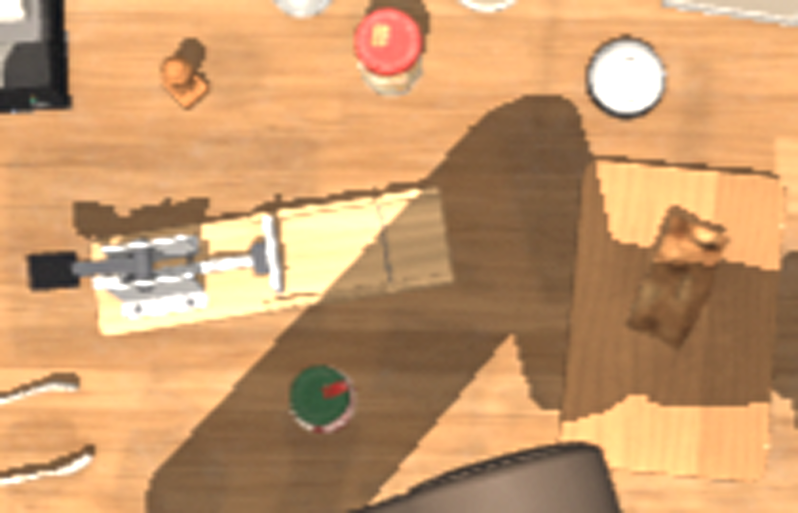

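The bread is the brown piece on the board, crop (680,275), partly shaded. The guide's board end corners are at about (440,188) and (453,281), and its rear left corner at (103,334). The pad is at (52,270) and the plate at (272,252).

Run:
```python
from h import *
d=ld('top0')
def c(pts,z):
    p=np.array(pts,float)/3.8+[190,140]; return unp(d,p,z).round(0)[:,:2]
print('guide corners FL,FR,RR,RL',c([(440,188),(453,281),(103,334),(92,245)],20).tolist())
print('plate top ends',c([(268,213),(277,290)],68).tolist())
print('pad',c([(28,255),(75,252),(78,285),(30,290)],143).tolist())
print('bread top',c([(683,208),(728,240),(680,347),(628,322)],60).tolist())
print('board',c([(585,158),(780,175),(765,478),(560,440)],22).tolist())
print('jam?',c([(388,40)],86).tolist(),'green',c([(320,396)],90).tolist(),'stamp',c([(183,88)],0).tolist())
```

```text
guide corners FL,FR,RR,RL [[619.0, -153.0], [527.0, -167.0], [471.0, 170.0], [558.0, 185.0]]
plate top ends [[583.0, 9.0], [509.0, -1.0]]
pad [[528.0, 216.0], [531.0, 174.0], [501.0, 170.0], [496.0, 213.0]]
bread top [[594.0, -387.0], [564.0, -429.0], [461.0, -383.0], [484.0, -334.0]]
board [[650.0, -295.0], [636.0, -487.0], [340.0, -468.0], [374.0, -272.0]]
jam? [[749.0, -102.0]] green [[408.0, -46.0]] stamp [[721.0, 105.0]]
```

```bash
cat >> h.py <<'E'
from scipy.spatial.transform import Rotation as Ro
G0=np.array([541.6,21.]); GA=np.radians(-80.2)
def g2w(gx,gy=0): return G0+np.array([np.cos(GA)*gx-np.sin(GA)*gy,np.sin(GA)*gx+np.cos(GA)*gy])
def w2g(p): p=np.array(p)[:2]-G0; c,s=np.cos(GA),np.sin(GA); return np.array([c*p[0]+s*p[1],-s*p[0]+c*p[1]])
def cur():
    s=status.state(); R=Ro.from_euler('xyz',s['tcp_rot']).as_matrix(); return s,R
def plan(xy,z,jaw=None,pos=None,turned=0):
    """tool shift (before turning) to world xy,z and turn to jaw yaw (deg, mod 180)"""
    s,R=cur(); p=s['eef_pos']
    sh=R.T@(np.r_[xy,z]-p); j=np.degrees(np.arctan2(R[1,2],R[0,2]))
    t=None
    if jaw is not None:
        d=(jaw-j+90)%180-90; t=-d
    print('from',p.round(1),'guide',w2g(p).round(1),'jaw %.1f'%j,'q1 %.2f q6 %.2f'%(s['joints'][0],s['joints'][5]),'F',s['ft_force'].round(1),'shift',sh.round(1),'turn',t)
    return sh,t
E
python3 - <<'E'
from h import *
s,R=cur(); print(R.round(3))
plan(g2w(60),225,9.8)
E
```

```text
[[-0.     0.928  0.372]
 [ 0.001  0.372 -0.928]
 [-1.     0.    -0.001]]
from [ 232.2 -580.   225.1] guide [ 539.6 -407.1] jaw -68.2 q1 -1.30 q6 -0.11 F [ 0.5 -0.1 -0. ] shift [   0.5  498.1 -384.3] turn -77.98133630179115
```

Request:
apply_moves([
  [0,0,38,-29.5,0],
  [0,0,38,-29.5,0],
  [0,0,38,-29.5,0],
  [0,0,38,-29.5,0],
  [0,0,38,-29.5,0],
  [0,0,38,-29.5,0],
  [0,0,38,-29.5,0],
  [0,0,38,-29.5,0],
  [0,0,38,-29.5,0],
  [0,0,38,-29.5,0],
])

```text
t: 1.1
eef_pos: [476.0, -163.2, 225.6]
tcp_rot: [-1.709, 1.571, -2.899]
ft_force: [0.6, -0.7, 1.4]
opening: 1.002
```

Request:
apply_moves([
  [0.5,0,38,-29.5,0],
  [1,0,38,-29.5,0],
  [1,0,38,-29.5,-8],
  [1,0,0,0,-8],
  [1,0,0,0,-8],
  [1,0,0,0,-8],
  [1,0,0,0,-8],
  [1,0,0,0,-8],
  [1,0,0,0,-8],
  [1,0,0,0,-8],
])

```text
t: 2.1
eef_pos: [548.2, -40.6, 225.4]
tcp_rot: [3.115, 1.57, 3.047]
ft_force: [-0.4, -0.7, 0.3]
opening: 0.217
```

Request:
apply_moves([
  [1,0,0,0,-8],
  [1,0,0,0,-6],
  [1,0,0,0,0],
])

```text
t: 2.4
eef_pos: [548.3, -40.6, 225.4]
tcp_rot: [2.922, 1.57, 3.095]
ft_force: [-0.3, 0.8, -0.6]
opening: 0.011
```

Run:
```python
from h import *
plan(g2w(60),49,9.8)
a=snap('wrist','w1'); b=snap('top','t1')
A=a['pixels'][:,:,::-1]; B=cv2.resize(b['pixels'][140:275,190:400,::-1],(640,411),interpolation=cv2.INTER_CUBIC)
cv2.imwrite('pics/w1x.png',cv2.resize(np.hstack([A,B[:400]]),(800,250)) if 0 else A)
```

```text
from [548.3 -40.6 225.4] guide [61.8 -3.9] jaw 9.9 q1 -0.19 q6 -0.37 F [-0.3  0.8 -0.6] shift [176.4   1.8   4. ] turn 0.10237287840529063
```

View pics/w1x.png

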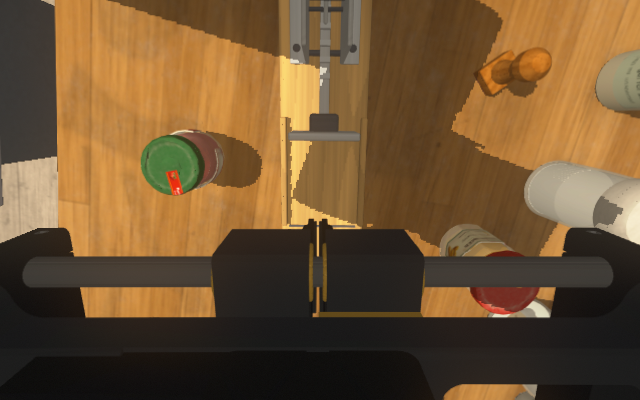

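The wrist view shows the closed fingers at (319,225) in front of the plate (row about 135, columns 288–360). The channel runs between rails at columns 287 and 364 and looks straight. I'll refine the guide pose from this view.

Run:
```python
from h import *
d=ld('w1')
P=unp(d,[(287,120),(287,222),(364,120),(364,222)],30)
print('rails',P.round(1)[:,:2].tolist(),[w2g(p).round(1).tolist() for p in P])
P=unp(d,[(281,10),(370,10),(280,100),(369,100)],20); print('base edges',[w2g(p).round(1).tolist() for p in P])
P=unp(d,[(288,139),(360,139),(288,131),(360,131)],68); print('plate',[w2g(p).round(1).tolist() for p in P])
print('fingers',proj(d,[np.r_[status.state()['eef_pos'][:2],214.]]))
```

```text
rails [[505.2, 14.5], [522.3, -98.2], [585.9, 28.6], [609.4, -83.0]] [[0.2, -36.9], [114.2, -39.3], [0.0, 45.0], [114.0, 49.1]]
base edges [[-108.2, -41.6], [-108.3, 48.5], [-20.7, -44.9], [-20.8, 51.0]]
plate [[17.5, -32.8], [17.4, 36.5], [10.0, -32.7], [9.9, 36.2]]
fingers [[318.24922891 237.45940065]]
```

Request:
apply_moves([
  [1,40,0,4,0],
  [1,40,0,0,0],
  [1,40,0,0,0],
  [1,30,0,0,0],
  [1,20,0,0,0],
  [1,6,0,0,0],
  [1,0,0,0,0],
])

```text
t: 3.2
eef_pos: [552.2, -39.9, 49.2]
tcp_rot: [2.842, 1.57, 3.012]
ft_force: [0.2, 0.2, 0.8]
opening: 0.007
```

Request:
apply_moves([
  [1,0,15,0,0],
  [1,0,12,0,0],
  [1,0,6,0,0],
  [1,0,4,0,0],
  [1,0,4,0,0],
  [1,0,4,0,0],
  [1,0,3,0,0],
  [1,0,2,0,0],
  [1,0,0,0,0],
])

```text
t: 4.1
eef_pos: [543.8, 9.5, 49.6]
tcp_rot: [1.881, 1.571, 2.053]
ft_force: [0.8, -1.8, 0.5]
opening: 0.006
```

```bash
sed -i 's/G0=np.array(\[541.6,21.\])/G0=np.array([544.6,21.5])/' h.py
python3 - <<'E'
from h import *
plan(g2w(9),49,9.8)
E
```

```text
from [543.8   9.5  49.6] guide [11.6 -2.8] jaw 9.8 q1 -0.10 q6 -0.28 F [ 0.8 -1.8  0.5] shift [0.6 2.6 2.8] turn 0.014736211023603119
```

Request:
apply_moves([
  [1,0,1,0,0],
  [1,0,1,0,0],
  [1,0,1,0,0],
  [1,0,0,0,0],
])

```text
t: 4.5
eef_pos: [543.3, 12.3, 49.5]
tcp_rot: [-3.014, 1.571, -2.842]
ft_force: [1.9, -2.1, -0.1]
opening: 0.004
```

Request:
apply_moves([
  [1,0,1,0,0],
  [1,0,1,0,0],
  [1,0,1,0,0],
  [1,0,0,0,0],
])

```text
t: 4.9
eef_pos: [543.3, 12.8, 49.6]
tcp_rot: [-1.435, 1.568, -1.263]
ft_force: [1.9, -26.8, -0.3]
opening: 0.005
```

Request:
apply_moves([
  [1,0,-20,0,0],
  [0.5,-35,-10,0,0],
  [0,-48,0,0,0],
  [0,-48,0,0,0],
  [0,-40,-20,0,0],
  [0,-10,-45,0,0],
  [0,0,-48,0,0],
  [0,0,-48,0,0],
  [0,0,-48,0,0],
  [0,0,-48,0,0],
])

```text
t: 5.9
eef_pos: [591.4, -268.8, 230.3]
tcp_rot: [2.113, 1.569, 2.285]
ft_force: [1.3, -0.1, 0.2]
opening: 0.706
```

Request:
apply_moves([
  [0,0,-48,-9,0],
  [0,0,-48,-9,0],
  [0,0,0,0,-8],
  [0,0,0,0,-8],
  [0,0,0,0,-8],
  [0,0,0,0,-8],
  [0,0,0,0,-8],
  [0,0,0,0,-8],
  [0,0,0,0,-7],
  [0,0,0,0,0],
])

```text
t: 6.9
eef_pos: [590.2, -364.6, 230.1]
tcp_rot: [1.143, 1.569, 2.277]
ft_force: [-0.5, 0.5, 0.4]
opening: 0.999
```

Run:
```python
from h import *
plan((599,-417),225,65)
a=snap('wrist','w2'); b=snap('top','t2')
A=a['pixels'][:,:,::-1]; B=cv2.resize(b['pixels'][160:240,190:320,::-1],(640,394),interpolation=cv2.INTER_CUBIC)
cv2.imwrite('pics/w2x.png',cv2.resize(np.vstack([A[:240],B]),None,fx=.94,fy=.94));
```

```text
from [ 590.2 -364.6  230.1] guide [388.2 -20.8] jaw 64.9 q1 -0.65 q6 -1.78 F [-0.5  0.5  0.4] shift [  5.1 -30.2 -43.8] turn -0.060666129936620905
```

View pics/w2x.png

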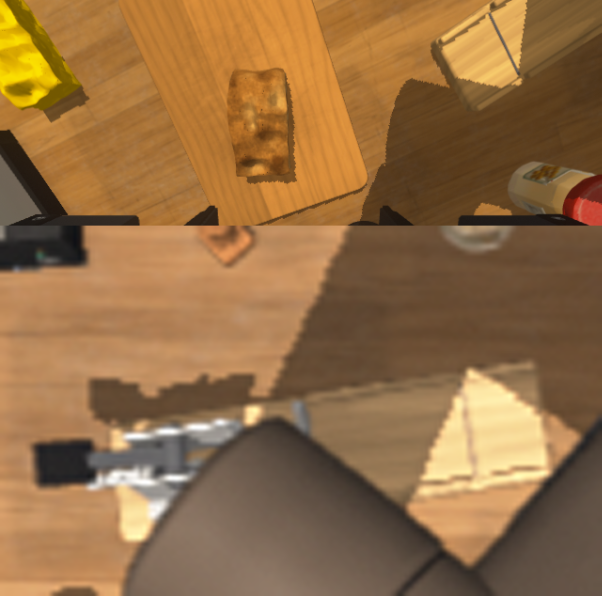

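The wrist view shows the brown bread on the board, with corners at about (247,74), (304,73), (309,187) and (252,188) in raw pixels. The yellow look-alike is off at the left. The portioning guide's open end is at right.

Run:
```python
from h import *
d=ld('w2')
px=np.array([(232,70),(285,69),(291,174),(237,177)])/.94
for z in (60,65,70):
    P=unp(d,px,z)[:,:2]
    ax=(P[0]+P[1]-P[2]-P[3])/2
    print(z,P.round(0).tolist(),'c',P.mean(0).round(1),'L %.0f W %.0f ang %.1f'%(np.linalg.norm(ax),np.linalg.norm(P[0]+P[3]-P[1]-P[2])/2,np.degrees(np.arctan2(ax[1],ax[0]))))
print('cam',(-d['R'].T@d['t']).round(0))
print('guide end edge FL/FR', [w2g(p).round(1).tolist() for p in unp(d,np.array([(474,110),(522,83)])/.94,20)])
im=cv2.imread('pics/w2.png')[50:210,200:360]; cv2.imwrite('pics/w2c.png',cv2.resize(im,None,fx=3.7,fy=3.7,interpolation=cv2.INTER_CUBIC))
```

```text
60 [[466.0, -382.0], [488.0, -332.0], [589.0, -374.0], [567.0, -429.0]] c [ 527.4 -379.3] L 110 W 57 ang 156.3
65 [[467.0, -381.0], [489.0, -333.0], [588.0, -373.0], [566.0, -428.0]] c [ 527.5 -378.6] L 109 W 56 ang 156.3
70 [[468.0, -380.0], [489.0, -333.0], [587.0, -373.0], [566.0, -426.0]] c [ 527.5 -378. ] L 107 W 55 ang 156.3
cam [ 530. -337.  389.]
guide end edge FL/FR [[182.1, 43.0], [123.2, 47.4]]
```

View pics/w2c.png

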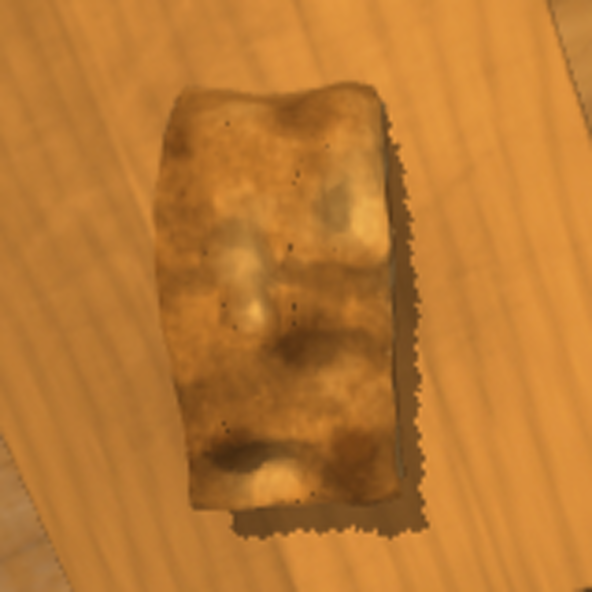

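Run:
```python
from h import *
plan((527,-380),47,66.2)
```

```text
from [ 590.3 -364.8  230.3] guide [388.4 -20.7] jaw 64.6 q1 -0.65 q6 -1.78 F [0.1 0.3 0.2] shift [183.3  50.5 -41. ] turn -1.5773278651985407
```

Request:
apply_moves([
  [0,0,25,-20,0],
  [0,0,25.5,-21,0],
  [0,0,0,0,-1.5],
  [0,45,0,0,0],
  [0,45,0,0,0],
  [0,40,0,0,0],
  [0,30,0,0,0],
  [0,15,0,0,0],
  [0,8,0,0,0],
  [0,0,0,0,0],
])

```text
t: 8.0
eef_pos: [527.5, -380.8, 47.5]
tcp_rot: [1.196, 1.571, 2.353]
ft_force: [0.3, 0.7, 0.2]
opening: 1.005
```

Request:
apply_moves([
  [0.2,0,0,0,0],
  [1,0,0,0,0],
  [1,0,0,0,0],
  [1,0,0,0,0],
  [1,0,0,0,0],
  [1,0,0,0,0],
])

```text
t: 8.6
eef_pos: [527.4, -380.9, 48.1]
tcp_rot: [-1.778, 1.57, -0.62]
ft_force: [0.1, 1.5, 4.9]
opening: 0.653
```

Run:
```python
from h import *
plan(g2w(69),180,9.8)
```

```text
from [ 527.4 -380.9   48.1] guide [393.6 -85.5] jaw 66.3 q1 -0.73 q6 -1.88 F [0.1 1.5 4.9] shift [-132.   107.7  317.8] turn 56.50909416835974
```

Request:
apply_moves([
  [1,-15,0,0,0],
  [1,-40,0,0,0],
  [1,-45,0,0,8],
  [1,0,0,0,8],
  [1,0,0,0,8],
  [1,0,0,0,8],
  [1,0,0,0,8],
  [1,0,0,0,8],
  [1,0,0,0,8],
  [1,0,0,0,0.5],
])

```text
t: 9.6
eef_pos: [527.2, -380.9, 148.5]
tcp_rot: [-1.083, 1.57, -0.914]
ft_force: [-0.2, -0.3, -1.6]
opening: 0.651
```

Request:
apply_moves([
  [1,0,20,0,0],
  [1,0,30,10,0],
  [1,0,40,15,0],
  [1,0,40,15,0],
  [1,0,40,15,0],
  [1,0,40,15,0],
  [1,0,30,10,0],
  [1,0,20,5,0],
  [1,0,0,0,0],
])

```text
t: 10.5
eef_pos: [566.7, -107.8, 148.2]
tcp_rot: [0.003, 1.571, 0.181]
ft_force: [-0.1, 0.0, 0.0]
opening: 0.657
```

Run:
```python
from h import *
plan(g2w(69),46,9.8)
a=snap('wrist','w3');cv2.imwrite('pics/w3x.png',a['pixels'][:,:,::-1])
```

```text
from [ 566.7 -107.8  148.2] guide [131.2  -0.2] jaw 10.2 q1 -0.30 q6 -0.48 F [-0.1  0.   0. ] shift [102.2  62.2   0.6] turn 0.4013053815306762
```

View pics/w3x.png

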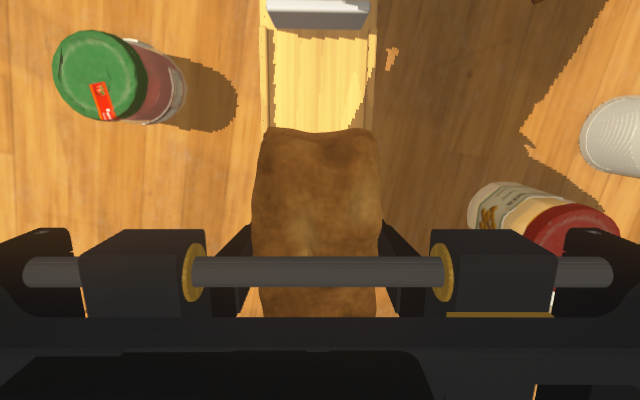

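The wrist view shows the bread held straight, its leading edge at row 131 and columns 264–376. The plate is fully back at the top, with its front top edge at about row 12 (columns 268–369), and the channel is clear between.

Run:
```python
from h import *
d=ld('w3')
for z in (145,155,165): print('bread lead',z,[w2g(p).round(1).tolist() for p in unp(d,[(266,131),(374,131)],z)],'mid',[w2g(p).round(1).tolist() for p in unp(d,[(251,215),(382,215)],z)])
print('plate top/bottom edge',[w2g(p).round(1).tolist() for p in unp(d,[(268,12),(369,12)],68)],[w2g(p).round(1).tolist() for p in unp(d,[(273,28),(367,28)],22)])
print('rail',[w2g(p).round(1).tolist() for p in unp(d,[(262,122),(375,122),(266,30),(374,30)],30)])
```

```text
bread lead 145 [[72.7, -26.2], [72.3, 26.7]] mid [[115.8, -35.4], [115.3, 33.0]]
bread lead 155 [[72.2, -24.7], [71.9, 25.0]] mid [[112.7, -33.3], [112.3, 30.9]]
bread lead 165 [[71.8, -23.1], [71.5, 23.3]] mid [[109.6, -31.2], [109.2, 28.8]]
plate top/bottom edge [[-1.6, -34.4], [-2.0, 32.8]] [[-2.9, -37.2], [-3.4, 38.3]]
rail [[70.5, -47.2], [69.9, 46.9], [0.5, -41.7], [-0.1, 42.7]]
```

Request:
apply_moves([
  [1,0,25,0,0.4],
  [1,0,25,0,0],
  [1,0,15,0,0],
  [1,30,0,0,0],
  [1,30,0,0,0],
  [1,22,0,0,0],
  [1,12,0,0,0],
  [1,5,0,0,0],
  [1,2,0,0,0],
  [1,0,0,0,0],
])

```text
t: 11.55
eef_pos: [556.2, -46.3, 47.2]
tcp_rot: [-0.489, 1.57, -0.325]
ft_force: [0.4, 0.7, -1.5]
opening: 0.654
```

Request:
apply_moves([
  [1,1,0,0,0],
  [0.6,0,0,0,0],
  [0.2,0,0,0,0],
  [0,0,0,0,0],
  [0,0,0,0,0],
  [0,0,0,0,0],
  [0,0,0,0,0],
])

```text
t: 12.25
eef_pos: [555.8, -46.1, 45.7]
tcp_rot: [-1.173, 1.571, -1.008]
ft_force: [0.4, 0.6, -0.0]
opening: 0.982
```

Request:
apply_moves([
  [0,-10,0,0,0],
  [0,-20,0,0,0],
  [0,-40,0,0,0],
  [0,-45,0,0,0],
  [0,-45,0,0,0],
  [0,-30,-30,0,0],
  [0,0,-40,0,0],
  [0,0,0,0,0],
])

```text
t: 13.05
eef_pos: [567.9, -118.4, 237.4]
tcp_rot: [-0.688, 1.567, -0.526]
ft_force: [0.0, 0.9, 0.5]
opening: 1.0
```

Run:
```python
from h import *
plan(g2w(-175),165,9.8)
a=snap('wrist','w4');cv2.imwrite('pics/w4x.png',a['pixels'][:,:,::-1])
```

```text
from [ 567.9 -118.4  237.4] guide [141.8  -0.9] jaw 9.3 q1 -0.32 q6 -0.48 F [0.  0.9 0.5] shift [ 71.7 317.   -2.2] turn -0.519793612361724
```

View pics/w4x.png

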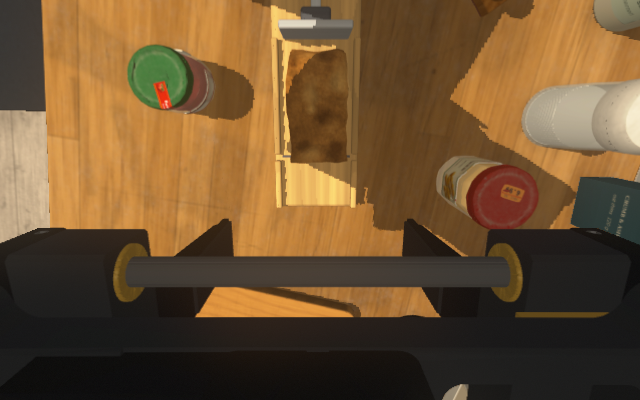

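The bread lies straight in the channel (columns 287–348, rows 48–162), right in front of the plate (row 38), and the fingers are clear. Next I move over the lever pad.

Request:
apply_moves([
  [0.5,0,45,0,-0.5],
  [1,0,45,0,0],
  [1,0,45,0,0],
  [1,0,45,0,0],
  [1,0,45,0,0],
  [1,0,45,0,0],
  [1,0,30,-2,0],
  [1,15,17,0,0],
  [1,30,0,0,0],
  [1,0,0,0,0],
])

```text
t: 14.1
eef_pos: [508.8, 197.6, 188.1]
tcp_rot: [-3.062, 1.565, -2.887]
ft_force: [-0.1, -0.3, -0.5]
opening: 0.217
```

Run:
```python
from h import *
plan(g2w(-175),168,9.8)
d=ld('w4')
for z in (55,65): print('bread',[w2g(p).round(1).tolist() for p in unp(d,[(287,50),(347,50),(348,161),(290,161)],z)])
print('plate',[w2g(p).round(1).tolist() for p in unp(d,[(280,25),(352,25)],68)])
a=snap('wrist','w5');b=snap('scene','s5')
A=a['pixels'][:240,:,::-1]; B=cv2.resize(b['pixels'][200:300,180:340,::-1],(640,400))[:350]
cv2.imwrite('pics/w5x.png',np.vstack([A,B]))
```

```text
from [508.8 197.6 188.1] guide [-179.6   -5.3] jaw 10.0 q1 0.25 q6 0.07 F [-0.1 -0.3 -0.5] shift [20.1 -4.6  5.4] turn 0.21978908689436594
bread [[13.7, -29.3], [14.2, 29.2], [122.9, 31.7], [122.3, -29.6]]
bread [[15.5, -28.4], [16.0, 28.3], [121.5, 30.7], [120.9, -28.7]]
plate [[-5.3, -33.9], [-4.7, 32.4]]
```

View pics/w5x.png

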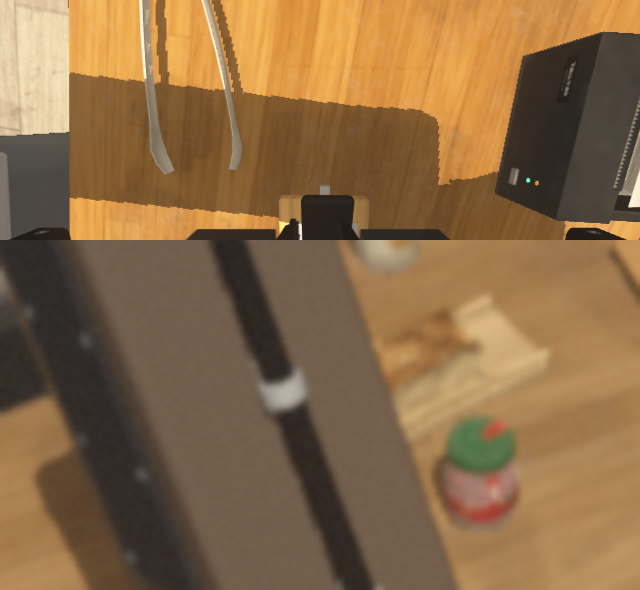

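The black pad's centre is at column 328 and the fingers' at about 319, so I shift 5 mm sideways. Then the first stroke, slowly.

Request:
apply_moves([
  [1,0,-4,5,0],
  [1,10,0,0,0],
  [1,10,0,0,0],
  [1,8,0,0,0],
  [1,8,0,0,0],
  [1,8,0,0,0],
  [1,8,0,0,0],
  [1,8,0,0,0],
  [1,8,0,0,0],
  [1,0,0,0,0],
])

```text
t: 15.2
eef_pos: [516.8, 194.2, 121.9]
tcp_rot: [1.023, 1.57, 1.196]
ft_force: [-0.1, 3.6, 5.5]
opening: 0.008
```

Request:
apply_moves([
  [1,2,0,0,0],
  [1,2,0,0,0],
  [1,2,0,0,0],
  [1,0,0,0,0],
])

```text
t: 15.6
eef_pos: [516.8, 194.3, 116.9]
tcp_rot: [0.582, 1.57, 0.755]
ft_force: [-1.9, 5.0, 7.9]
opening: 0.008
```

Request:
apply_moves([
  [1,1,0,0,0],
  [1,1,0,0,0],
  [1,1,0,0,0],
  [1,0,0,0,0],
])

```text
t: 16.0
eef_pos: [516.9, 194.4, 114.8]
tcp_rot: [0.379, 1.569, 0.552]
ft_force: [-3.8, 4.0, 15.9]
opening: 0.009
```

Request:
apply_moves([
  [1,1,0,0,0],
  [1,0,0,0,0],
])

```text
t: 16.2
eef_pos: [516.9, 194.4, 114.5]
tcp_rot: [0.289, 1.569, 0.463]
ft_force: [-6.7, 3.3, 25.2]
opening: 0.003
```

Run:
```python
from h import *
print(status.state()['ft_force'],status.state()['eef_pos'])
```

```text
[-6.70884147  3.27171424 25.1896961 ] [516.90412831 194.44751361 114.52555379]
```

Request:
apply_moves([
  [1,-10,0,0,0],
  [1,-12,0,0,0],
  [1,-12,0,0,0],
  [1,-12,0,0,0],
  [1,-12,0,0,0],
  [1,0,0,0,0],
  [1,0,0,0,0],
])

```text
t: 16.9
eef_pos: [516.6, 193.9, 170.6]
tcp_rot: [-0.029, 1.571, 0.144]
ft_force: [-0.3, -0.8, -1.0]
opening: 0.003
```

Run:
```python
from h import *
print(status.state()['ft_force'],status.state()['eef_pos'])
a=snap('top','t6');b=snap('scene','s6')
A=cv2.resize(a['pixels'][165:235,200:320,::-1],(600,350),interpolation=cv2.INTER_CUBIC)
c0=cv2.resize(cv2.imread('pics/s5.png')[195:260,260:330],(300,278),interpolation=cv2.INTER_CUBIC)
c1=cv2.resize(b['pixels'][195:260,260:330,::-1],(300,278),interpolation=cv2.INTER_CUBIC)
cv2.imwrite('pics/m6.png',np.vstack([A,np.hstack([c0,c1])])[:600])
```

```text
[-0.30005113 -0.83223813 -1.03384501] [516.57798897 193.85067161 170.61204357]
```

View pics/m6.png

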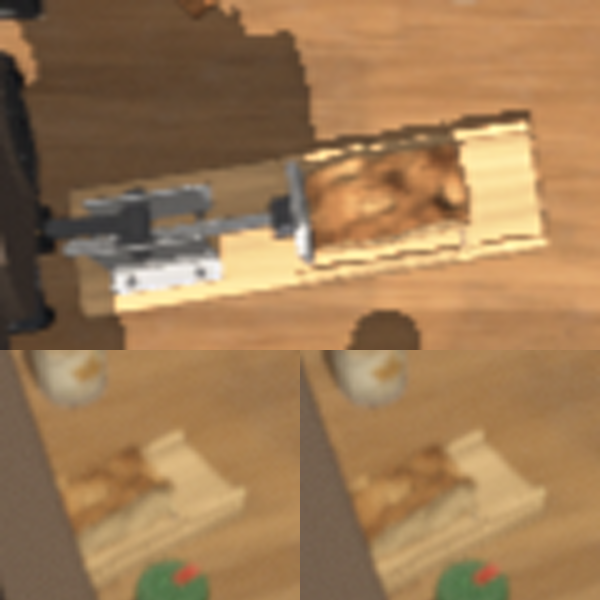

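The plate now touches the bread (crop column about 308), so it advanced. I'll put a number on it.

Run:
```python
from h import *
d=ld('t6'); c=lambda p:np.array(p,float)/5+[200,165]
print('plate',[w2g(p).round(1).tolist() for p in unp(d,c([(303,165),(314,258)]),68)])
print('bread end',[w2g(p).round(1).tolist() for p in unp(d,c([(460,150),(470,232)]),55)])
```

```text
plate [[17.7, 28.4], [16.0, -39.9]]
bread end [[131.0, 24.0], [129.1, -36.9]]
```

Request:
apply_moves([
  [1,12,0,0,0],
  [1,12,0,0,0],
  [1,12,0,0,0],
  [1,10,0,0,0],
  [1,8,0,0,0],
  [1,4,0,0,0],
  [1,0,0,0,0],
  [1,0,0,0,0],
])

```text
t: 17.8
eef_pos: [516.7, 194.4, 114.2]
tcp_rot: [0.427, 1.569, 0.6]
ft_force: [-9.1, 3.3, 35.5]
opening: 0.005
```

Request:
apply_moves([
  [1,-10,0,0,0],
  [1,-12,0,0,0],
  [1,-12,0,0,0],
  [1,-12,0,0,0],
  [1,-12,0,0,0],
  [1,0,0,0,0],
  [1,0,0,0,0],
  [1,0,0,0,0],
])

```text
t: 18.6
eef_pos: [516.4, 193.8, 170.1]
tcp_rot: [-3.048, 1.57, -2.875]
ft_force: [-0.1, -0.1, 0.1]
opening: 0.005
```

Request:
apply_moves([
  [1,12,0,0,0],
  [1,12,0,0,0],
  [1,12,0,0,0],
  [1,10,0,0,0],
  [1,8,0,0,0],
  [1,3,0,0,0],
  [1,0,0,0,0],
  [1,0,0,0,0],
])

```text
t: 19.4
eef_pos: [516.6, 194.4, 114.4]
tcp_rot: [0.627, 1.57, 0.8]
ft_force: [-7.2, 3.9, 26.3]
opening: 0.003
```

Request:
apply_moves([
  [1,-10,0,0,0],
  [1,-12,0,0,0],
  [1,-12,0,0,0],
  [1,-12,0,0,0],
  [1,-12,0,0,0],
  [1,0,0,0,0],
  [1,0,0,0,0],
  [1,0,0,0,0],
])

```text
t: 20.2
eef_pos: [516.4, 193.8, 171.1]
tcp_rot: [-3.038, 1.57, -2.865]
ft_force: [-0.3, 0.3, 0.5]
opening: 0.005
```

Run:
```python
from h import *
a=snap('top','t7')
A=cv2.resize(a['pixels'][165:235,200:320,::-1],(600,350),interpolation=cv2.INTER_CUBIC)
cv2.imwrite('pics/m7.png',A); print(status.state()['eef_pos'],status.state()['ft_force'])
```

```text
[516.44471948 193.76842699 171.05054737] [ 0.36813169  1.13293854 -0.50055608]
```

View pics/m7.png

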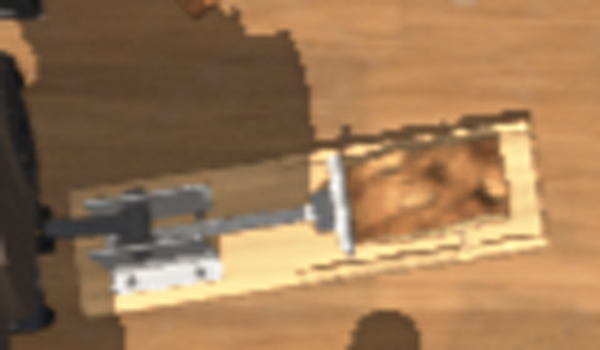

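The plate moved from about column 308 to 348, or roughly 31 mm since stroke 1. That matches three portions, so now the fourth stroke.

Request:
apply_moves([
  [1,12,0,0,0],
  [1,12,0,0,0],
  [1,12,0,0,0],
  [1,10,0,0,0],
  [1,8,0,0,0],
  [1,4,0,0,0],
  [1,0,0,0,0],
  [1,0,0,0,0],
])

```text
t: 21.05
eef_pos: [516.6, 194.4, 114.5]
tcp_rot: [0.602, 1.57, 0.775]
ft_force: [-6.5, 4.4, 25.7]
opening: 0.003
```

Request:
apply_moves([
  [1,-10,0,0,0],
  [1,-12,0,0,0],
  [1,-12,0,0,0],
  [1,-12,0,0,0],
  [1,-20,0,0,0],
  [1,-30,0,0,0],
  [1,-30,0,0,0],
  [1,0,30,0,0],
  [1,0,0,0,0],
])

```text
t: 21.95
eef_pos: [511.1, 225.2, 240.6]
tcp_rot: [0.564, 1.569, 0.738]
ft_force: [0.3, -0.2, -0.6]
opening: 0.005
```

Run:
```python
from h import *
a=snap('top','t8')
A=cv2.resize(a['pixels'][165:235,200:320,::-1],(600,350),interpolation=cv2.INTER_CUBIC)
B=a['pixels'][140:260,190:340,::-1]
cv2.imwrite('pics/m8.png',np.vstack([A,cv2.resize(B,(600,480))[:245]])); print(status.state()['eef_pos'],status.state()['ft_force'])
```

```text
[511.05414932 224.22914506 239.87534515] [0.64101162 0.38328316 0.19104536]
```

View pics/m8.png

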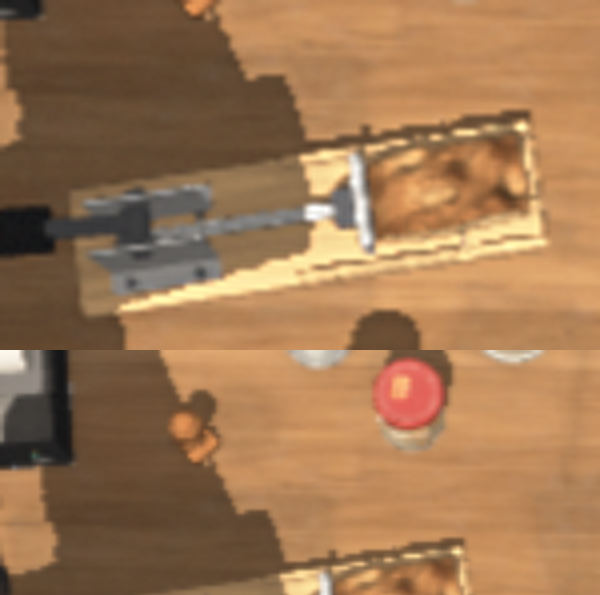

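The plate (crop column about 367) advanced another portion. The bread lies straight against it, and the lever pad is free and up. I'll quantify and hand in.

Run:
```python
from h import *
d=ld('t8'); c=lambda p:np.array(p,float)/5+[200,165]
print('plate',[w2g(p).round(1).tolist() for p in unp(d,c([(362,153),(373,248)]),68)])
print('bread',[w2g(p).round(1).tolist() for p in unp(d,c([(522,138),(530,215),(372,165),(380,238)]),55)])
env.job_done()
```

```text
plate [[61.0, 30.4], [58.8, -39.4]]
bread [[177.0, 25.7], [173.9, -31.4], [66.2, 23.1], [64.1, -31.0]]
the job is handed in; nothing more can be done
```

The job is done and handed in at about 22 s of the 70 s; no verdict was reported. I slid the pusher plate back until it pressed on its stop at about 27 N. Then I laid the brown focaccia lengthwise in the channel about 10 mm in front of it, let go, and pumped the lever four full strokes.

**Checks that passed:**
- **Strokes:** each ended on the lever's bottom stop, where the force rose to 25–35 N. After each one I lifted clear of the pad.
- **Plate:** the top camera puts it at about 60 mm forward (58.8 to 61.0, allowed 56–65).
- **Bread:** it lies straight against the plate, about 3 mm off the channel's middle line. Its centre is about 120 mm along the guide (allowed 107–131).
- **Bystanders:** the hand stamp and the red-lid jar stand where they were, and the green-lid jar was still in place after the first stroke.

**Less certain:**
- After the fourth stroke I saw the lever pad free but did not measure its angle. "Lever up" rests on the robot being clear of it and on the earlier strokes having fed properly.
- My last picture did not include the green-lid jar. The arm never moved near it after the last look.
- The camera readings of the plate and bread disagreed with each other by 2–5 mm, within the allowed ranges.

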